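# Steer the laser spot into the ring with the two mirror-mount screws

### The arm

A 6-joint arm with a two-finger parallel gripper is mounted at the origin on a cart in front of the work surface, level with it; the furniture and walls round the work are solid. World frame = base frame: x ahead of the robot, y to its left, z up, the work surface at z = 0. Lengths are in mm, angles in rad, forces in N, time in s.
With the tool pointing down it reaches from about 350 to 875 mm from the base axis. Payload 4.2 kg.
Tool frame: the origin (TCP) lies midway between the tips of the shut fingers; the grasp point (between the pads) lies 19 mm behind it; z points along the fingers, y is the line along which they close (so a half turn about z gives the same grasp; the last joint's range is limited). The gripper opens to 85 mm and grips with 20 to 120 N. Pads are 22 mm wide; open, the fingers measure 114 mm over their backs; the gripper's body (76 mm by 85 mm) begins 54 mm behind the grasp point. The pads swing forward as they close: fully open they stand 13 mm farther back than shut.
Start: joints at [-0.925, 0.385, 0.008, 0, -1.194, -0.259], TCP at [235.78, -578.798, 231.312] pointing down, gripper open.
Joint ranges: [-3.14, 3.14], [-1.21, 2.06], [-1.07, 1.41], [-3.16, 2.05], [-2.99, -0.16], [-3.1, 3.1]. Speed limits (rad/s): [2.79, 2.79, 3.14, 3.14, 3.14, 3.14].

### API

Orientations are given as a unit quaternion [x, y, z, w].
In Python, from bench import sensors, get_image, camera_params, job_done gives the robot as it stands.
- The arm moves only by the tool servo_tool, never from a script. Its argument "motion" is a list of rows, each an object with "travel": the shift along the tool's x, y, z as a fraction of full scale, a list of three; "rot": the turn, a rotation vector about the tool's x, y, z as a fraction of full scale, a list of three; "hand": the opening, from 0 (shut) to 1 (fully open). In form: [{"travel": [x, y, z], "rot": [wx, wy, wz], "hand": hand}, ...]. A call has 1 to 10 rows; each row shifts and turns the commanded pose from where the row before left it, along the tool's axes as they then stand; what a row does not reach is not made up. Full scale, the value 1, is 25 cm for a shift and 360 degrees for a turn. A row lasts 1/12 s, in which the tool goes at most 41.7 mm and 7.16 degrees, less where a joint would pass 70% of its speed; a pose out of reach is approached as far as the arm can. A call with a number of a shift or a turn outside -1 to 1 is refused whole. A call with a gripper value outside its range is refused whole. The fingers move at their own pace and stop on an object; the grip force is fixed at half the most. Time passes only in rows, so rows that do not move let the fingers close. It gives the time, the measured TCP pose, the force, the opening and the grip force at its end, in the units of the state.
- sensors.read_state(): the state, without advancing time (a new reading comes with each control period).
- get_image(name): name is "scene" or "top"; returns (picture, depth): 420x560x3 uint8, red, green, blue; 420x560 float32, mm along the optical axis (not along the pixel's ray), 0 where there is no reading.
- camera_params(name): a dict with "camera_matrix" (3x3 intrinsics, pixels), "R" (3x3) and "t" (3): a world point X has camera coordinates R X + t. Camera axes: x right, y down, z forward; pixel columns grow to the right and rows downward; lengths in mm; the calibration is good to about 2 mm. A picture is of the moment at which its call begins. camera_params takes no time and is no camera call.
- job_done(): hands the job in; it is judged then, once.
The state is a dict: "clock": time; "joints": joint angles; "joint_vel": joint speeds; "joint_efforts": joint torques, N m; "position": TCP position; "ee_rot": TCP orientation; "contact_force": force on the tool from outside, world axes, zero at the start; "wrist_torque": the same for the moment, N m; "gripper_width": finger opening in mm; "grasp_force": force on a finger pad.
Only numpy, scipy, OpenCV 4.12 (cv2) and the standard library are available. Lean on these libraries where they do the work, as an engineer would, in place of code of your own. Each camera call takes 0.05 s, during which the arm holds its last target. There are 200 camera calls.

### The job

On the optics breadboard, turn the red and the blue knob of the mirror mount to steer the red laser spot on the white target plate into the middle of the green ring, then let go. The red knob swings the spot sideways, the blue one moves it farther away or nearer.

Things in the scene. Friction and masses are not known exactly. Their poses are not given: they have to be found in the camera images.
- red_grip (a point): Red round knob, 28 mm across and tall, on a vertical axis atop a post. The point is on its axis, 12 mm below its top, 98 mm above the worktop: pinch here from above, any diameter; 28 mm of free finger depth below it. Friction 0.04 N m, stays put. Turned anticlockwise (from above) it swings the spot anticlockwise about the blue knob's axis, 0.4 rad per rad. It needs up to 1.4 rad.
- blue_grip (a point): Blue round knob above the mirror, in the middle of a row of three knobs 110 mm apart (red on one side, a fixed black one on the other: either way round). Shape, size, grip point and friction as the red one. Turned anticlockwise (from above) it moves the spot straight away from the blue knob's axis, 60 mm per rad, clockwise nearer. It needs up to 1.4 rad.
- spot_centre (a point): Centre of the glowing red laser spot, 10 mm across, on the flat white target plate (152 by 180 mm, its top 20 mm above the worktop) that lies on the breadboard beyond the knobs, 90 to 220 mm from the blue knob's axis. Only the knobs move it. z is up; x points away from the blue knob's axis.
- mark_centre (a point): Centre of the green ring on the white plate (outer diameter 38 mm, inner 32 mm), the target for the spot; z is up. The small yellow squares in two corners of the plate are other marks, not the target.

How it is judged (in metres and radians):
At the end, for the whole second after the job is handed in: The red spot rests inside the green ring on the plate, its centre within 12 mm of the ring's centre, with the knobs released (distance between spot_centre and mark_centre below 0.012 m); the robot touches nothing.
It also fails if it takes over 42 s, if anything falls off the work surface, if the arm or the gripper's body presses on something with over 40 N, if the wrist force passes 120 N, or if a joint passes its speed limit or range.

## Working session

There is one attempt and no reset: what is moved stays moved. The work goes in short steps, Python scripts to look and compute and a tool call to move; the robot and the scene stay as the last step left them, time stands still between calls to the robot, and variables do not carry over. Pictures are saved under pics/ and viewed, at most 10 in all, crops included, and the job is handed in when it is done.

Besides the shell and the picture viewer there is one more tool, called after "Call:" by a JSON object that holds its "name" and its "arguments", one argument or row to a line. servo_tool: Moves the arm, as the interface text tells. Its arguments: {"type":"object","properties":{"motion":{"type":"array"}},"required":["motion"]}

```bash
mkdir -p pics
cat > h.py <<'E'
import numpy as np,cv2
from bench import sensors,get_image,camera_params,job_done
def save(n,f):
    p,d=get_image(n);cv2.imwrite(f'pics/{f}.png',p[:,:,::-1]);np.save(f'pics/{f}.npy',d);return p,d
def ray(n,u,v,z):
    c=camera_params(n);R=np.array(c['R']);t=np.array(c['t']);K=np.array(c['camera_matrix'])
    o=-R.T@t;d=R.T@np.linalg.solve(K,[u,v,1.]);return o+d*(z-o[2])/d[2]
E
python3 - <<'E'
from h import *
a,_=save('top','t0');b,_=save('scene','s0')
s=sensors.read_state();print(s)
E
```

```text
{'clock': 0.1, 'joints': array([-9.25388045e-01,  3.85446302e-01,  6.75126121e-03, -4.25064070e-04,
       -1.19398922e+00, -2.58624008e-01]), 'joint_vel': array([ 0.00053479, -0.00235331,  0.00343278,  0.00176433,  0.00180652,
        0.00293017]), 'joint_efforts': array([-6.75701122e-04, -3.93318629e+01,  1.88929403e+01,  4.19789359e+00,
       -2.58636719e-03, -6.60627073e-07]), 'position': array([ 235.58620962, -578.33268586,  230.34818478]), 'ee_rot': array([-1.92111878e-01,  9.81372557e-01,  9.35448284e-04, -2.34598529e-04]), 'contact_force': array([ 0.73235382, -0.34530028,  0.68159918]), 'wrist_torque': array([ 0.04405351, -0.0032991 , -0.0583056 ]), 'grasp_force': 0.0, 'gripper_width': 85.69955364826363}
```

View pics/t0.png

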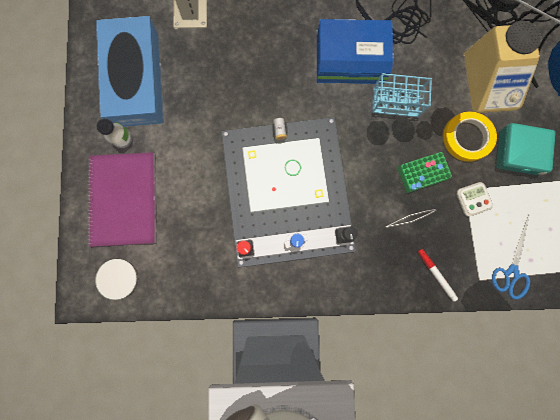

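View pics/s0.png

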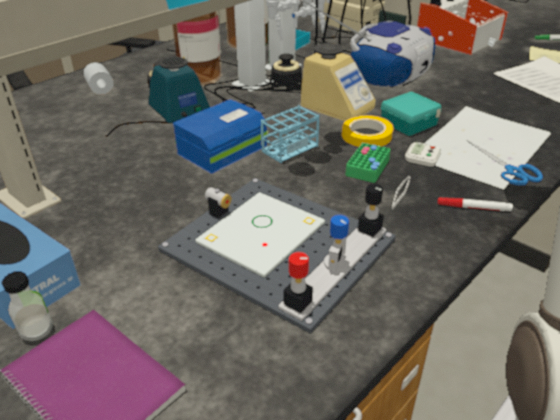

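Top view: red knob about (244,247), blue (297,241), black (345,235), spot (274,189), ring (292,168). I'll refine these by colour.

```bash
cat >> h.py <<'E'
def cen(p,box,cond):
    u0,v0,u1,v1=box;q=p[v0:v1,u0:u1].astype(int);m=cond(q[...,0],q[...,1],q[...,2])
    v,u=np.nonzero(m);return np.array([u.mean()+u0,v.mean()+v0,(u.min()+u.max())/2+u0,(v.min()+v.max())/2+v0,len(u)])
def plate(n='top',p=None,boxS=(245,142,326,210),boxR=(245,142,326,210)):
    if p is None:p,_=get_image(n)
    s=cen(p,boxS,lambda r,g,b:(r>150)&(g<130)&(b<130)&(r-g>80))
    m=cen(p,boxR,lambda r,g,b:(g-r>40)&(g-b>30))
    S=ray(n,*s[:2],20);M=ray(n,*m[2:4],20);return S,M,s,m
E
python3 - <<'E'
from h import *
p=cv2.imread('pics/t0.png')[:,:,::-1];d=np.load('pics/t0.npy')
print(camera_params('top'))
np.set_printoptions(precision=1,suppress=True)
S,M,s,m=plate(p=p);print(S,M,s,m)
# knob tops: by depth -> world points with height 95..120
c=camera_params('top');R=np.array(c['R']);t=np.array(c['t']);K=np.array(c['camera_matrix'])
for nm,(u,v) in dict(red=(244,247),blue=(297,241),black=(345,235)).items():
    vv,uu=np.mgrid[v-16:v+17,u-16:u+17];dd=d[vv,uu]
    P=(np.linalg.inv(K)@np.stack([uu*dd,vv*dd,dd]).reshape(3,-1)).T;W=(P-t)@R
    k=(W[:,2]>100)&(W[:,2]<125);w=W[k];print(nm,k.sum(),w.mean(0),(w.min(0)+w.max(0))/2,np.ptp(w,axis=0))
sc=cv2.imread('pics/s0.png')[:,:,::-1]
S2,M2,s,m=plate('scene',sc,(215,200,310,260),(215,200,310,260));print(S2,M2,s,m)
i=np.hstack([cv2.resize(p[220:265,230:365],None,fx=4,fy=4,interpolation=cv2.INTER_CUBIC)])
j=cv2.resize(sc[180:315,270:405],None,fx=4,fy=4,interpolation=cv2.INTER_CUBIC)[:400]
cv2.imwrite('pics/c.png',np.vstack([i,j])[:,:,::-1])
E
```

```text
{'camera_matrix': array([[411.62075708,   0.        , 276.15591925],
       [  0.        , 411.62075708, 200.64467998],
       [  0.        ,   0.        ,   1.        ]]), 'R': array([[-0.0271025 , -0.99947295,  0.01786849],
       [-0.99027749,  0.0244048 , -0.13694855],
       [ 0.13644029, -0.02140641, -0.99041699]]), 't': array([ 15.2816268 , 554.7581382 , 880.44007305])}
[584.4   5.9  20. ] [634.7 -39.2  20. ] [273.5 189.  273.5 189.    8. ] [292.3 167.5 292.5 167.   62. ]
red 151 [452.2  70.5 110.5] [452.3  71.  109.3] [28.3 26.4 10.5]
blue 149 [463.9 -38.2 110.4] [464.3 -38.9 110.2] [26.3 27.1  9.5]
black 161 [ 475.1 -146.8  110. ] [ 475.8 -147.4  106.7] [26.8 27.6 13.1]
[525.8  -7.8  20. ] [634.8 -40.5  20. ] [294.8 254.8 285.5 251.  124. ] [262.8 220.  261.5 219.5   9. ]
```

View pics/c.png

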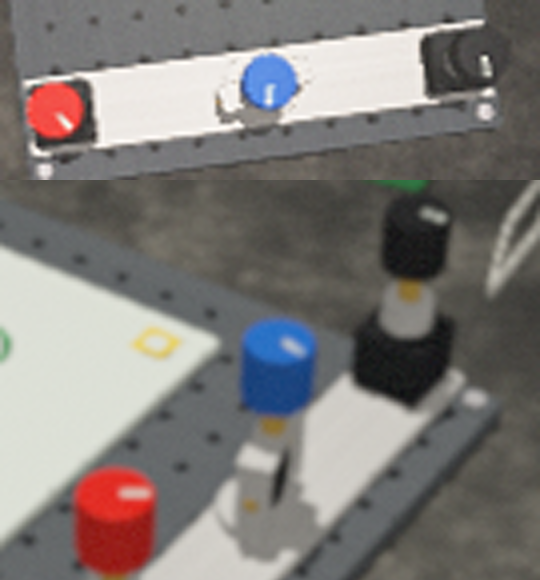

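Crop shows the three knobs in a row with white pointers. The spacing (110 mm) and heights check out. Blue axis is at (464,-38.5), and the spot is at r=128, angle 0.354. The ring is at r=171, angle 0. So blue needs about +0.71 rad and red about -0.89 rad. Going to blue first.

Call:
{"name": "servo_tool", "arguments": {
  "motion": [
    {"travel": [-0.05, 0.05, 0], "rot": [0, 0, 0], "hand": 1},
    {"travel": [-0.11, 0.11, 0], "rot": [0, 0, 0], "hand": 1},
    {"travel": [-0.11, 0.11, 0], "rot": [0, 0, 0], "hand": 1},
    {"travel": [-0.11, 0.11, 0], "rot": [0, 0, 0], "hand": 1},
    {"travel": [-0.11, 0.11, 0], "rot": [0, 0, 0], "hand": 1},
    {"travel": [-0.11, 0.11, 0], "rot": [0, 0, 0], "hand": 1},
    {"travel": [-0.11, 0.11, 0], "rot": [0, 0, 0], "hand": 1},
    {"travel": [-0.11, 0.11, 0], "rot": [0, 0, 0], "hand": 1},
    {"travel": [-0.11, 0.11, 0], "rot": [0, 0, 0], "hand": 1},
    {"travel": [-0.11, 0.11, 0], "rot": [0, 0, 0], "hand": 1}
  ]
}}

```text
clock: 0.93
position: [378.5, -238.0, 231.2]
ee_rot: [-0.192, 0.981, 0.0, -0.0]
contact_force: [0.6, -1.1, 0.4]
gripper_width: 85.4
grasp_force: 0.0
```

Call:
{"name": "servo_tool", "arguments": {
  "motion": [
    {"travel": [-0.11, 0.11, 0], "rot": [0, 0, 0], "hand": 1},
    {"travel": [-0.11, 0.11, 0], "rot": [0, 0, 0], "hand": 1},
    {"travel": [-0.11, 0.11, 0], "rot": [0, 0, 0], "hand": 1},
    {"travel": [-0.11, 0.11, 0], "rot": [0, 0, 0], "hand": 1},
    {"travel": [-0.11, 0.11, 0], "rot": [0, 0, 0], "hand": 1},
    {"travel": [-0.06, 0.06, 0], "rot": [0, 0, 0], "hand": 1},
    {"travel": [0, 0, 0], "rot": [0, 0, 0], "hand": 1},
    {"travel": [0, 0, 0], "rot": [0, 0, 0], "hand": 1},
    {"travel": [0, 0, 0], "rot": [0, 0, 0], "hand": 1}
  ]
}}

```text
clock: 1.68
position: [461.7, -41.4, 230.9]
ee_rot: [-0.192, 0.981, 0.0, -0.001]
contact_force: [0.7, -0.7, 0.3]
gripper_width: 85.3
grasp_force: 0.0
```

```bash
cat >> h.py <<'E'
from scipy.spatial.transform import Rotation as Ro
def goal(x,y,z):
    s=sensors.read_state();R=Ro.from_quat(s['ee_rot'])
    print('t',s['clock'],'pos',s['position'],'j6',s['joints'][5],'F',s['contact_force'],'w',s['gripper_width'],s['grasp_force'])
    print('yawx deg',np.degrees(np.arctan2(*R.as_matrix()[1::-1,0])),'z',R.as_matrix()[:,2])
    print('travel',R.inv().apply(np.array([x,y,z])-s['position'])/250)
np.set_printoptions(precision=4,suppress=True)
E
python3 -c "
from h import *
goal(464.1,-38.6,79)"
```

```text
t 1.6833 pos [461.656  -41.3631 230.907 ] j6 -1.4463701052733258 F [ 0.6716 -0.6534  0.3056] w 85.25129373006386 0.0
yawx deg -157.8347443815026 z [-0.0012 -0.0002 -1.    ]
travel [-0.0139  0.0064  0.6076]
```

Call:
{"name": "servo_tool", "arguments": {
  "motion": [
    {"travel": [-0.014, 0.006, 0.1], "rot": [0, 0, 0], "hand": 1},
    {"travel": [0, 0, 0.13], "rot": [0, 0, 0], "hand": 1},
    {"travel": [0, 0, 0.12], "rot": [0, 0, 0], "hand": 1},
    {"travel": [0, 0, 0.1], "rot": [0, 0, 0], "hand": 1},
    {"travel": [0, 0, 0.1], "rot": [0, 0, 0], "hand": 1},
    {"travel": [0, 0, 0.055], "rot": [0, 0, 0], "hand": 1},
    {"travel": [0, 0, 0], "rot": [0, 0, 0], "hand": 1},
    {"travel": [0, 0, 0], "rot": [0, 0, 0], "hand": 1}
  ]
}}

```text
clock: 2.35
position: [464.3, -39.6, 79.8]
ee_rot: [-0.191, 0.981, -0.0, -0.001]
contact_force: [-0.8, -0.5, 0.3]
gripper_width: 84.8
grasp_force: 0.0
```

Call:
{"name": "servo_tool", "arguments": {
  "motion": [
    {"travel": [0, 0, 0], "rot": [0, 0, 0], "hand": 0.5},
    {"travel": [0, 0, 0], "rot": [0, 0, 0], "hand": 0.4},
    {"travel": [0, 0, 0], "rot": [0, 0, 0], "hand": 0.3},
    {"travel": [0, 0, 0], "rot": [0, 0, 0], "hand": 0.2},
    {"travel": [0, 0, 0], "rot": [0, 0, 0], "hand": 0.1},
    {"travel": [0, 0, 0], "rot": [0, 0, 0], "hand": 0.1},
    {"travel": [0, 0, 0], "rot": [0, 0, 0], "hand": 0.1},
    {"travel": [0, 0, 0], "rot": [0, 0, 0], "hand": 0.1},
    {"travel": [0, 0, 0], "rot": [0, 0, 0], "hand": 0.1},
    {"travel": [0, 0, 0], "rot": [0, 0, 0], "hand": 0.1}
  ]
}}

```text
clock: 3.18
position: [464.9, -37.3, 81.2]
ee_rot: [-0.192, 0.981, 0.001, 0.001]
contact_force: [-4.1, 5.9, 7.7]
gripper_width: 26.4
grasp_force: 58.7
```

```bash
python3 -c "
from h import *
goal(464.1,-38.6,79);p,_=save('top','t1');print(plate(p=p))"
```

```text
t 3.1833 pos [464.8588 -37.3279  81.2032] j6 -1.451269155343504 F [-4.0824  5.8503  7.6658] w 26.42381726681225 58.6596018075943
yawx deg -157.8283655908319 z [ 0.0008  0.0014 -1.    ]
travel [ 0.0047 -0.0036  0.0088]
(array([584.4441,   5.869 ,  20.    ]), array([634.7257, -39.2292,  20.    ]), array([273.5, 189. , 273.5, 189. ,   8. ]), array([292.3065, 167.4839, 292.5   , 167.    ,  62.    ]))
```

Call:
{"name": "servo_tool", "arguments": {
  "motion": [
    {"travel": [0, 0, 0], "rot": [0, 0, -0.014], "hand": 0.1},
    {"travel": [0, 0, 0], "rot": [0, 0, -0.014], "hand": 0.1},
    {"travel": [0, 0, 0], "rot": [0, 0, -0.014], "hand": 0.1},
    {"travel": [0, 0, 0], "rot": [0, 0, -0.014], "hand": 0.1},
    {"travel": [0, 0, 0], "rot": [0, 0, -0.014], "hand": 0.1},
    {"travel": [0, 0, 0], "rot": [0, 0, -0.014], "hand": 0.1},
    {"travel": [0, 0, 0], "rot": [0, 0, -0.014], "hand": 0.1},
    {"travel": [0, 0, 0], "rot": [0, 0, -0.014], "hand": 0.1},
    {"travel": [0, 0, 0], "rot": [0, 0, 0], "hand": 0.1},
    {"travel": [0, 0, 0], "rot": [0, 0, 0], "hand": 0.1}
  ]
}}

```text
clock: 4.07
position: [463.5, -36.0, 81.2]
ee_rot: [-0.519, 0.855, 0.002, 0.0]
contact_force: [-8.7, 15.3, 12.5]
gripper_width: 26.4
grasp_force: 59.2
```

```bash
cat >> h.py <<'E'
def pol(p,O=(464.1,-38.6)):
    S,M,s,m=plate(p=p)
    for n,a in(('spot',S),('ring',M)):
        d=a[:2]-O;print(n,a,'r',np.hypot(*d),'ang',np.arctan2(d[1],d[0]),'px',s[4])
E
python3 -c "
from h import *
goal(464.1,-38.6,79);p,_=save('top','t2');pol(p)"
```

```text
t 4.0667 pos [463.5411 -36.0356  81.1695] j6 -0.7472260038949674 F [-8.7099 15.2588 12.4947] w 26.360909603614104 59.18654143810272
yawx deg -117.52776250474977 z [-0.0016  0.0032 -1.    ]
travel [ 0.0081 -0.0067  0.0086]
spot [624.3726  20.2158  20.    ] r 170.72372807887433 ang 0.3517151441576137 px 10.0
ring [634.7257 -39.2292  20.    ] r 170.6268507634202 ang -0.0036873512452178774 px 10.0
```

Radius now matches. Release, lift and move to red.

Call:
{"name": "servo_tool", "arguments": {
  "motion": [
    {"travel": [0, 0, 0], "rot": [0, 0, 0], "hand": 1},
    {"travel": [0, 0, 0], "rot": [0, 0, 0], "hand": 1},
    {"travel": [0, 0, 0], "rot": [0, 0, 0], "hand": 1},
    {"travel": [0, 0, 0], "rot": [0, 0, 0], "hand": 1},
    {"travel": [0, 0, 0], "rot": [0, 0, 0], "hand": 1},
    {"travel": [0, 0, 0], "rot": [0, 0, 0], "hand": 1},
    {"travel": [0, 0, -0.1], "rot": [0, 0, 0], "hand": 1},
    {"travel": [0, 0, -0.13], "rot": [0, 0, 0], "hand": 1},
    {"travel": [0, 0, -0.1], "rot": [0, 0, 0], "hand": 1},
    {"travel": [0, 0, 0], "rot": [0, 0, 0], "hand": 1}
  ]
}}

```text
clock: 4.95
position: [468.4, -38.3, 167.7]
ee_rot: [-0.519, 0.855, -0.002, 0.005]
contact_force: [0.7, 0.6, 0.3]
gripper_width: 85.4
grasp_force: 0.0
```

```bash
python3 -c "
from h import *
goal(452.2,70.8,79)"
```

```text
t 4.95 pos [468.3551 -38.2676 167.6583] j6 -0.7473880178883089 F [0.6571 0.5971 0.3298] w 85.38013606516218 0.0
yawx deg -117.46114017166165 z [ 0.0108  0.0011 -0.9999]
travel [-0.3552  0.2618  0.3544]
```

Call:
{"name": "servo_tool", "arguments": {
  "motion": [
    {"travel": [-0.071, 0.052, 0], "rot": [0, 0, 0], "hand": 1},
    {"travel": [-0.071, 0.052, 0], "rot": [0, 0, 0], "hand": 1},
    {"travel": [-0.071, 0.052, 0], "rot": [0, 0, 0], "hand": 1},
    {"travel": [-0.071, 0.052, 0], "rot": [0, 0, 0], "hand": 1},
    {"travel": [-0.071, 0.052, 0], "rot": [0, 0, 0], "hand": 1},
    {"travel": [0, 0, 0], "rot": [0, 0, 0], "hand": 1},
    {"travel": [0, 0, 0], "rot": [0, 0, 0], "hand": 1},
    {"travel": [0, 0, 0], "rot": [0, 0, 0], "hand": 1}
  ]
}}

```text
clock: 5.62
position: [448.0, 69.9, 162.2]
ee_rot: [-0.519, 0.855, 0.0, -0.0]
contact_force: [-0.1, 0.1, 0.4]
gripper_width: 84.9
grasp_force: 0.0
```

```bash
python3 -c "
from h import *
goal(452.2,70.8,79)"
```

```text
t 5.6167 pos [448.0248  69.9484 162.22  ] j6 -0.9952800853545185 F [-0.0966  0.0667  0.4226] w 84.94326851553879 0.0
yawx deg -117.51980940219124 z [-0.0007 -0.0004 -1.    ]
travel [-0.011  -0.0134  0.3329]
```

Call:
{"name": "servo_tool", "arguments": {
  "motion": [
    {"travel": [-0.011, -0.013, 0], "rot": [0, 0, 0], "hand": 1},
    {"travel": [0, 0, 0.07], "rot": [0, 0, 0], "hand": 1},
    {"travel": [0, 0, 0.1], "rot": [0, 0, 0], "hand": 1},
    {"travel": [0, 0, 0.1], "rot": [0, 0, 0], "hand": 1},
    {"travel": [0, 0, 0.06], "rot": [0, 0, 0], "hand": 1},
    {"travel": [0, 0, 0], "rot": [0, 0, 0], "hand": 1},
    {"travel": [0, 0, 0], "rot": [0, 0, 0], "hand": 1}
  ]
}}

```text
clock: 6.2
position: [452.6, 70.4, 79.7]
ee_rot: [-0.518, 0.855, -0.0, -0.001]
contact_force: [-0.4, 0.8, -0.4]
gripper_width: 85.5
grasp_force: 0.0
```

Call:
{"name": "servo_tool", "arguments": {
  "motion": [
    {"travel": [0, 0, 0], "rot": [0, 0, 0], "hand": 0.5},
    {"travel": [0, 0, 0], "rot": [0, 0, 0], "hand": 0.4},
    {"travel": [0, 0, 0], "rot": [0, 0, 0], "hand": 0.3},
    {"travel": [0, 0, 0], "rot": [0, 0, 0], "hand": 0.2},
    {"travel": [0, 0, 0], "rot": [0, 0, 0], "hand": 0.1},
    {"travel": [0, 0, 0], "rot": [0, 0, 0], "hand": 0.1},
    {"travel": [0, 0, 0], "rot": [0, 0, 0], "hand": 0.1},
    {"travel": [0, 0, 0], "rot": [0, 0, 0], "hand": 0.1},
    {"travel": [0, 0, 0], "rot": [0, 0, 0], "hand": 0.1},
    {"travel": [0, 0, 0], "rot": [0, 0, 0], "hand": 0.1}
  ]
}}

```text
clock: 7.03
position: [450.7, 72.1, 80.9]
ee_rot: [-0.518, 0.855, 0.001, -0.001]
contact_force: [-8.9, 7.0, 10.2]
gripper_width: 26.5
grasp_force: 58.6
```

```bash
python3 -c "
from h import *
goal(452.2,70.8,79);p,_=save('top','t3');pol(p)"
```

```text
t 7.0333 pos [450.7405  72.0578  80.9282] j6 -0.9930296616169105 F [-8.924   6.9825 10.204 ] w 26.49746102338927 58.629255294799805
yawx deg -117.54307218195768 z [-0.0023  0.001  -1.    ]
travel [ 0.0018 -0.0075  0.0077]
spot [624.6087  21.2124  20.    ] r 171.2909109068579 ang 0.3567021645847073 px 11.0
ring [634.7257 -39.2292  20.    ] r 170.6268507634202 ang -0.0036873512452178774 px 11.0
```

Call:
{"name": "servo_tool", "arguments": {
  "motion": [
    {"travel": [0, 0, 0], "rot": [0, 0, 0.016], "hand": 0.1},
    {"travel": [0, 0, 0], "rot": [0, 0, 0.016], "hand": 0.1},
    {"travel": [0, 0, 0], "rot": [0, 0, 0.016], "hand": 0.1},
    {"travel": [0, 0, 0], "rot": [0, 0, 0.016], "hand": 0.1},
    {"travel": [0, 0, 0], "rot": [0, 0, 0.016], "hand": 0.1},
    {"travel": [0, 0, 0], "rot": [0, 0, 0.016], "hand": 0.1},
    {"travel": [0, 0, 0], "rot": [0, 0, 0.016], "hand": 0.1},
    {"travel": [0, 0, 0], "rot": [0, 0, 0.016], "hand": 0.1},
    {"travel": [0, 0, 0], "rot": [0, 0, 0.015], "hand": 0.1},
    {"travel": [0, 0, 0], "rot": [0, 0, 0], "hand": 0.1}
  ]
}}

```text
clock: 7.92
position: [451.3, 71.3, 80.9]
ee_rot: [-0.094, 0.996, 0.0, -0.001]
contact_force: [-5.9, 2.6, 8.1]
gripper_width: 26.3
grasp_force: 58.6
```

Call:
{"name": "servo_tool", "arguments": {
  "motion": [
    {"travel": [0, 0, 0], "rot": [0, 0, 0], "hand": 0.1},
    {"travel": [0, 0, 0], "rot": [0, 0, 0], "hand": 0.1}
  ]
}}

```text
clock: 8.08
position: [451.3, 71.3, 80.9]
ee_rot: [-0.096, 0.995, 0.0, -0.001]
contact_force: [-5.2, 1.1, 8.0]
gripper_width: 26.4
grasp_force: 58.6
```

```bash
python3 -c "
from h import *
goal(452.2,70.8,79);p,_=save('top','t4');pol(p)"
```

```text
t 8.0833 pos [451.307   71.298   80.9312] j6 -1.8914968598011925 F [-5.2121  1.081   7.9743] w 26.367674723062844 58.561933636665344
yawx deg -169.00762493040435 z [-0.0016 -0.     -1.    ]
travel [-0.0031 -0.0026  0.0077]
spot [635.2392 -39.6303  20.    ] r 171.14230346810686 ang -0.006020299432407866 px 9.0
ring [634.7257 -39.2292  20.    ] r 170.6268507634202 ang -0.0036873512452178774 px 9.0
```

Spot is within 1 mm of the ring centre. Release and lift.

Call:
{"name": "servo_tool", "arguments": {
  "motion": [
    {"travel": [0, 0, 0], "rot": [0, 0, 0], "hand": 1},
    {"travel": [0, 0, 0], "rot": [0, 0, 0], "hand": 1},
    {"travel": [0, 0, 0], "rot": [0, 0, 0], "hand": 1},
    {"travel": [0, 0, 0], "rot": [0, 0, 0], "hand": 1},
    {"travel": [0, 0, 0], "rot": [0, 0, 0], "hand": 1},
    {"travel": [0, 0, 0], "rot": [0, 0, 0], "hand": 1},
    {"travel": [0, 0, -0.1], "rot": [0, 0, 0], "hand": 1},
    {"travel": [0, 0, -0.13], "rot": [0, 0, 0], "hand": 1},
    {"travel": [0, 0, -0.1], "rot": [0, 0, 0], "hand": 1},
    {"travel": [0, 0, -0.05], "rot": [0, 0, 0], "hand": 1}
  ]
}}

```text
clock: 8.97
position: [454.0, 71.8, 178.4]
ee_rot: [-0.096, 0.995, 0.001, 0.003]
contact_force: [0.9, -0.2, 0.2]
gripper_width: 85.6
grasp_force: 0.0
```

Call:
{"name": "servo_tool", "arguments": {
  "motion": [
    {"travel": [0, 0, 0], "rot": [0, 0, 0], "hand": 1},
    {"travel": [0, 0, 0], "rot": [0, 0, 0], "hand": 1},
    {"travel": [0, 0, 0], "rot": [0, 0, 0], "hand": 1}
  ]
}}

```text
clock: 9.22
position: [451.6, 70.9, 174.0]
ee_rot: [-0.096, 0.995, -0.0, -0.001]
contact_force: [-0.3, 0.4, -1.2]
gripper_width: 85.2
grasp_force: 0.0
```

```bash
python3 -c "
from h import *
goal(452.2,70.8,79);p,_=save('top','t5');pol(p)
cv2.imwrite('pics/c5.png',cv2.resize(p[110:280,210:380],None,fx=3,fy=3)[:,:,::-1])"
```

```text
t 9.2167 pos [451.6274  70.9156 174.0453] j6 -1.8913421080274586 F [-0.3031  0.3571 -1.1767] w 85.19696768523747 0.0
yawx deg -169.01953732623784 z [-0.0019 -0.0005 -1.    ]
travel [-0.0029 -0.0008  0.3802]
spot [635.6554 -39.7208  20.    ] r 171.5590628005806 ang -0.006533025030992028 px 10.0
ring [634.7257 -39.2292  20.    ] r 170.6268507634202 ang -0.0036873512452178774 px 10.0
```

View pics/c5.png

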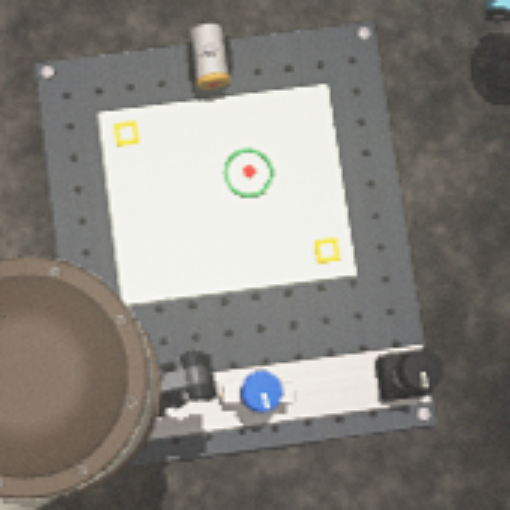

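The spot sits at the ring's centre, crop (249,172), and the gripper is clear of the knobs.

```bash
python3 -c "
from bench import job_done
print(job_done())"
```

```text
the job is handed in; nothing more can be done
None
```

The laser spot rests about 1 mm from the centre of the green ring by the last top-camera measurement, with both knobs released and the gripper lifted clear; the job was handed in at about 9 s of the 42 s allowed, and no verdict was returned.

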